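# Load the sample carrier for the water bath

## Robot

A 6-joint arm with a two-finger parallel gripper is mounted at the origin on the work surface. World frame = base frame: x ahead of the robot, y to its left, z up, the work surface at z = 0. Lengths are in m, angles in rad, forces in N, time in s.
With the tool pointing down it reaches from about 0.3 to 0.775 m from the base axis. Payload 14.6 kg.
Tool frame: the origin (TCP) lies at the very end of the fingers, on their centre line; the grasp point (between the pads) lies 19 mm behind it; z points along the fingers, y is the line along which they close (so a half turn about z gives the same grasp; the last joint's range is limited). The gripper opens to 94 mm and grips with 3 to 60 N. Pads are 16 mm wide; open, the fingers measure 119 mm over their backs; the gripper's body (75 mm by 177 mm) begins 78 mm behind the grasp point.
Start: joints at [-1.309, 0.3, 1.521, -0, 1.321, -0.067], TCP at [0.178, -0.521, 0.205] pointing down, gripper open.
Joint ranges: [-3.03, 3.03], [-0.79, 2.21], [0.23, 2.52], [-1.04, 4.18], [0, 3.07], [-2.55, 2.55]. Speed limits (rad/s): [2.22, 2.22, 2.57, 3.14, 3.14, 3.14].

## Interface

Orientations are given as [roll, pitch, yaw] about the fixed x, y, z axes, in that order (R = Rz(yaw) Ry(pitch) Rx(roll)).
In Python, from station import ctrl gives the robot as it stands.
- The arm moves only by the shell command python3 -m pendant 'ROWS' [OPENING] [FORCE]. ROWS is JSON, a list of rows, each a list of 2 entries, a list of its own where there are three numbers: the shift along the world's x, y, z in cm, then the turn about the world's z in rad. A call has 1 to 20 rows; each row shifts and turns the commanded pose from where the row before left it; what a row does not reach is not made up. A row lasts 1/12 s, in which the tool goes at most 41.7 mm and 7.16 degrees, less where a joint would pass 70% of its speed; a pose out of reach is approached as far as the arm can. A call is refused whole if a number of a shift passes 4.17 or a number of a turn 0.125, either way. A call with a gripper value outside its range is refused whole. OPENING is the opening, from 0 (shut) to 1 (fully open), set as the call begins (- or left out, the last holds). The fingers move at their own pace and stop on an object; FORCE is the grip in N (left out, the last holds). Time passes only in rows, so rows that do not move let the fingers close. It gives the time, the measured TCP pose, the force, the opening and the grip force at its end, in the units of the state.
- ctrl.get_obs(): the state, without advancing time (a new reading comes with each control period).
- ctrl.camera(name): name is "scene" or "top"; returns a dict with "color" (420x560x3 uint8, red, green, blue), "intrinsics" (3x3 intrinsics, pixels), "camera_from_world" (4x4, takes a point from world to camera coordinates). Camera axes: x right, y down, z forward; pixel columns grow to the right and rows downward; lengths in m; the calibration is good to about 2 mm. A picture is of the moment at which its call begins. There is no depth.
- ctrl.hand_in(): hands the job in; it is judged then, once.
The state is a dict: "time_s": time; "qpos": joint angles; "joint_vel": joint speeds; "tau": joint torques, N m; "ee_pos": TCP position; "eef_rot": TCP orientation; "force": force on the tool from outside, world axes, zero at the start; "moment": the same for the moment, N m; "grip_width": finger opening in m; "grip_force": force on a finger pad.
Only numpy, scipy, OpenCV 4.12 (cv2) and the standard library are available. Lean on these libraries where they do the work, as an engineer would, in place of code of your own. Each camera call takes 0.05 s, during which the arm holds its last target. There are 200 camera calls.

## Task

Get the aluminium sample carrier ready for the water bath. First take out the steel transit bar, lifting its orange end over the lip and drawing it endwise out of the keeper, and lay it in the cradles of its blue-and-white rest; then push every sample plate on the bench down into the bay of its own colour until both ears have snapped below the spring clips and the plate sits flat; last, swing the carry handle up until it clicks in upright. Do not knock over the brown reagent bottle or the little glass jar.

Things in the scene. Friction and masses are not known exactly. Their poses are not given: they have to be found in the camera images.
- carrier: Aluminium sample carrier fixed to the bench, base 124 (x) x 304 (y) x 12 mm: three bays in a row along y (pitch 74 mm), slotted posts along both long sides, the transit bar over the bays along x = 0, the carry handle folded out to +x. Origin: centre of underside; y the long axis, z up. Post inner faces at x = +-46 mm, posts 32 mm high with 45-degree lead-ins to 39 mm above the bench.
- bay_red (a point): Centre of the floor of the red bay (-y end), 12 mm above the bench, axes as the carrier's; red tabs on its posts. A seated plate's origin lies here. Every bay's two slots are 16.4 mm wide in y, open upwards; brass spring rollers bulge 2.4 mm from both sides of each slot, 10 mm above the floor. Pressing a plate past the four rollers takes 8 to 10 N; they then snap back over the ears.
- bay_yellow (a point): The same for the yellow bay, in the middle.
- bay_green (a point): The same for the green bay, at the +y end.
- lip (a point): Middle of the top of the orange lip at the carrier's -y end, 48 mm above the bench, 6 mm thick. It rises 8 mm above the seat (40 mm above the bench) on which the bar's orange end lies, and stops the bar endwise.
- keeper (a point): Middle of the roof's mouth edge of the keeper, the dark closed pocket at the carrier's +y end; 58 mm above the bench. The bar's plain end lies 36 mm deep below its roof, which leaves 5 mm of play above the bar, so the bar cannot be lifted straight up: raise the orange end 9 mm or more (tilting the bar about its plain end), draw it to the carrier's -y by 40 mm or more, then lift.
- plate_red: Sample plate with red grip (may be absent): grey plate 84 (x) x 60 (y) x 6 mm with an ear at each x end (ears 14 mm wide in y, 6 mm thick, 112 mm over both); upright red grip in the middle 14 mm (x) x 36 mm (y), from the plate's top at 6 mm to 51 mm above its underside. Origin: centre of the underside; ears along x, z up. Either way round fits. About 0.12 kg.
- plate_yellow: Sample plate with yellow grip (may be absent): grey plate 84 (x) x 60 (y) x 6 mm with an ear at each x end (ears 14 mm wide in y, 6 mm thick, 112 mm over both); upright yellow grip in the middle 14 mm (x) x 36 mm (y), from the plate's top at 6 mm to 51 mm above its underside. Origin: centre of the underside; ears along x, z up. Either way round fits. About 0.12 kg.
- plate_green: Sample plate with green grip (may be absent): grey plate 84 (x) x 60 (y) x 6 mm with an ear at each x end (ears 14 mm wide in y, 6 mm thick, 112 mm over both); upright green grip in the middle 14 mm (x) x 36 mm (y), from the plate's top at 6 mm to 51 mm above its underside. Origin: centre of the underside; ears along x, z up. Either way round fits. About 0.12 kg.
- bar: Steel-coloured transit bar, 14 (x) x 276 (y) x 8 mm (z), orange at its -y end, about 0.09 kg. Origin: centre of the underside. At the start it lies in the carrier, parallel to its y, underside 40 mm above the bench.
- bar_rest: Rest for the bar, fixed to the bench: white base 60 (x) x 250 (y) x 6 mm and two blue cradles at y = +-100 mm whose floors are 20 mm above the bench, with 14 mm high cheeks, 36 mm apart in x. The bar lies along the rest's y, either way round, centred, its underside 20 mm above the bench. Origin: centre of the underside.
- bail (a joint): Angle of the carry handle in rad: 0 folded down on the carrier's +x side (arms then 0.25 rad above level), 1.32 upright, against its stop and held there by a spring detent, which it passes between about 0.95 and 1.27 with up to about 7 N at the grip. Let go before that, it tends to fall back. It turns about the line through bail_hinge along the carrier's y.
- bail_hinge (a point): Point on the handle's hinge line in the middle of the carrier, 22 mm above the bench; axes as the carrier's.
- bail_grip (a point): Middle of the handle's black round grip (18 mm thick, 110 mm long, parallel to the carrier's y), 135 mm from the hinge line.
- reagent: Brown reagent bottle, 58 mm across, 120 mm high, standing on the bench; origin at the centre of its underside. A bystander.
- jar: Small glass jar with blue cap, 50 mm across, 60 mm high; origin at the centre of its underside. A bystander.

How it is judged:
On the way, in this order (a step that is already met when the one before it is completed fails the run):
1. the transit bar lies in both cradles of its rest (x of bar in the frame of bar_rest between -0.014 and 0.014 m and y of bar in the frame of bar_rest between -0.03 and 0.03 m and z of bar in the frame of bar_rest between 0.016 and 0.024 m and angle between the y axis of bar and the y axis of bar_rest, either way round below 0.12 rad), for 0.2 s.
2. every plate present is seated flat in the bay of its colour (horizontal distance between plate_red and bay_red below 0.007 m and z of plate_red in the frame of bay_red between -0.003 and 0.003 m and angle between each of plate_red, plate_yellow, plate_green's own z axis and vertical below 0.04 rad and angle between the x axis of each of plate_red, plate_yellow, plate_green and the x axis of carrier, either way round below 0.06 rad and horizontal distance between plate_yellow and bay_yellow below 0.007 m and z of plate_yellow in the frame of bay_yellow between -0.003 and 0.003 m and horizontal distance between plate_green and bay_green below 0.007 m and z of plate_green in the frame of bay_green between -0.003 and 0.003 m), for 0.2 s.
3. the carry handle is upright in its detent (value of joint bail above 1.25 rad), for 0.2 s.
At the end, for the whole second after the job is handed in: Bar in both cradles (14 mm sideways, 30 mm endwise, 4 mm in height, 0.12 rad); each plate present at rest in the bay of its colour (7 mm across, 3 mm in height, tilt 0.04 rad, turned 0.06 rad); carry handle upright (joint above 1.25 rad) (all of step 1 and all of step 2 and value of joint bail above 1.25 rad and linear speed of each of plate_red, plate_yellow, plate_green below 0.02 m/s); the robot touches nothing.
It fails at once if the reagent bottle is knocked over (angle between reagent's own z axis and vertical above 0.6 rad).
It fails at once if the glass jar is knocked over (angle between jar's own z axis and vertical above 0.6 rad).
Of plate_red, plate_yellow, plate_green only 2 to 3 are there at a start; the rules pass over those that are not, and their reading is None.
At some moment in a run one of plate_red, plate_yellow, plate_green may be knocked a few centimetres aside while the robot is not near it.
It also fails if it takes over 210 s, if anything falls off the work surface, if the arm or the gripper's body presses on something with over 40 N, if the wrist force passes 120 N, or if a joint passes its speed limit or range.

## Working session

There is one attempt and no reset: what is moved stays moved. The work goes in short steps, Python scripts to look and compute and a shell command to move; the robot and the scene stay as the last step left them, time stands still between calls to the robot, and variables do not carry over. Pictures are saved under pics/ and viewed, at most 14 in all, crops included, and the job is handed in when it is done.

```bash
ls; mkdir -p pics
cat > h.py <<'E'
import numpy as np, cv2
from station import ctrl
def snap(n,f):
    c=ctrl.camera(n); cv2.imwrite(f'pics/{f}.png',c['color'][:,:,::-1]); return c
def ray(c,uv,z):
    K=c['intrinsics'];T=np.array(c['camera_from_world']);R=T[:3,:3];o=-R.T@T[:3,3]
    d=R.T@np.linalg.inv(K)@np.array([uv[0],uv[1],1.]); return o+d*(z-o[2])/d[2]
def proj(c,p):
    T=np.array(c['camera_from_world']);q=np.array(c['intrinsics'])@(T[:3,:3]@np.array(p)+T[:3,3]); return q[:2]/q[2]
E
python3 -c "
from h import *
for n in ('top','scene'):
    c=snap(n,n+'0');T=c['camera_from_world'];print(n,-T[:3,:3].T@T[:3,3],T[2,:3],c['intrinsics'][0])
print(ctrl.get_obs())
"
```

```text
pics
top [0.47246033 0.00674333 1.40431351] [ 0.09721669 -0.00549802 -0.99524805] [450.20247487   0.         278.06522553]
scene [ 1.21425627 -0.69071932  0.97315266] [-0.48517799  0.5254918  -0.69889963] [452.44613252   0.         276.54453812]
{'time_s': 0.1, 'qpos': array([-1.30860619e+00,  3.00412949e-01,  1.52146233e+00,  2.56713618e-06,
        1.32067203e+00, -6.66035993e-02]), 'joint_vel': array([-3.19605329e-04,  4.69273010e-04, -1.20014684e-03, -2.21091330e-04,
       -1.24070478e-03, -8.65887414e-05]), 'tau': array([ 3.01022170e-03, -5.32645476e+01, -3.53283727e+01,  7.10361474e-02,
        2.34803266e-02, -8.75016326e-05]), 'ee_pos': array([ 0.1775387 , -0.52034113,  0.20496846]), 'eef_rot': array([-3.14064029e+00, -6.60172883e-05,  3.28793068e-01]), 'force': array([-9.58972330e-02,  2.71187554e-04,  3.00305583e-01]), 'moment': array([ 0.03568214,  0.00250501, -0.05706651]), 'grip_force': 0.0, 'grip_width': 0.0942195376034511}
```

View pics/top0.png

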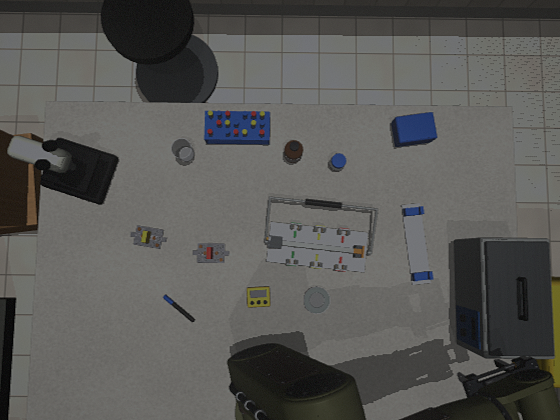

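View pics/scene0.png

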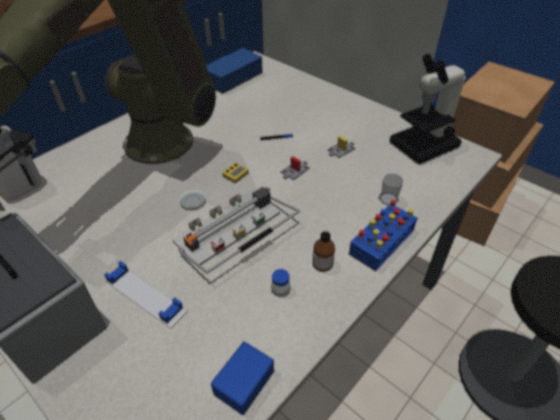

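The top view shows the yellow plate at (148,237) and the red plate at (210,252), with no green plate in sight. The carrier runs from the keeper (274,242) to the orange lip (358,252), and its handle is on the +x side. The rest is at (414,243), with cradles at (413,211) and (421,277). The bottle is at (293,151) and the jar at (338,161).

```bash
python3 -c "
from h import *
im=cv2.imread('pics/top0.png')
a=cv2.resize(im[185:295,120:260],None,fx=5.7,fy=5.4,interpolation=cv2.INTER_CUBIC)
b=cv2.resize(im[188:293,255:440],None,fx=4.3,fy=4.3,interpolation=cv2.INTER_CUBIC)
cv2.imwrite('pics/crB.png',cv2.convertScaleAbs(b,alpha=1.5))
hsv=cv2.cvtColor(im,cv2.COLOR_BGR2HSV)
for n,lo,hi in (('red',(0,120,60),(6,255,255)),('red2',(172,120,60),(180,255,255)),('yel',(22,110,60),(33,255,255)),('grn',(45,80,40),(85,255,255)),('blue',(105,140,60),(125,255,255)),('ora',(8,120,60),(19,255,255))):
    m=cv2.inRange(hsv,lo,hi);k,l,s,ct=cv2.connectedComponentsWithStats(m)
    print(n,[(s[i][:5].tolist(),ct[i].round(1).tolist()) for i in range(1,k) if s[i][4]>5 and 185<ct[i][1]<300 and 120<ct[i][0]<445])
"
```

```text
red [([342, 236, 2, 7, 9], [342.2, 238.7]), ([206, 247, 5, 12, 50], [208.4, 252.6]), ([339, 257, 3, 6, 11], [340.1, 259.5])]
red2 []
yel [([141, 231, 7, 12, 55], [144.0, 236.3]), ([318, 234, 2, 6, 10], [318.4, 236.1]), ([316, 254, 2, 7, 10], [316.3, 256.7]), ([247, 287, 23, 20, 274], [258.1, 297.5])]
grn [([294, 231, 2, 6, 12], [294.5, 233.5]), ([292, 252, 2, 6, 10], [292.4, 254.1])]
blue [([405, 207, 14, 9, 100], [411.8, 211.1]), ([420, 207, 4, 7, 19], [421.3, 209.8]), ([414, 272, 14, 9, 103], [420.7, 275.8]), ([429, 272, 4, 8, 21], [430.3, 275.1]), ([164, 295, 9, 9, 37], [167.8, 299.2])]
ora [([138, 228, 3, 3, 7], [139.0, 228.7]), ([156, 244, 3, 3, 7], [156.7, 245.0]), ([354, 246, 10, 12, 63], [359.2, 251.1]), ([215, 252, 3, 3, 6], [216.2, 252.8])]
```

View pics/crB.png

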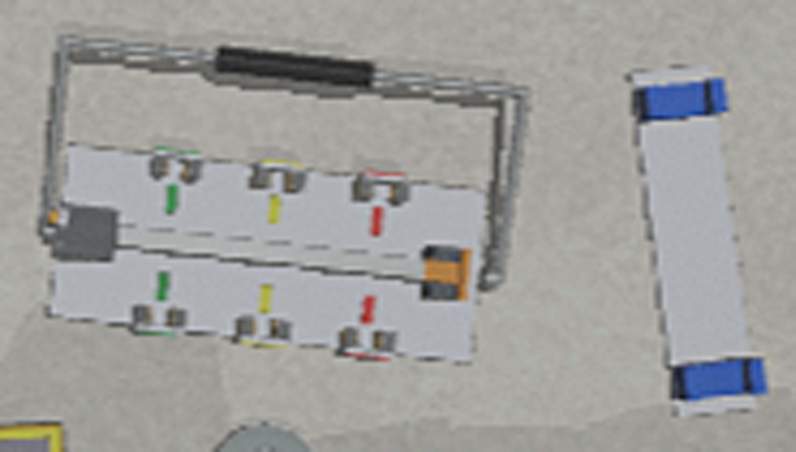

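The enlarged crop shows the bar from the keeper pocket at crop (118,235) to the orange end at (445,270). All four corners of the carrier base and of the rest base are clear.

```bash
python3 -c "
from h import *
im=cv2.imread('pics/top0.png');s=cv2.imread('pics/scene0.png')
a=cv2.resize(im[215:275,120:240],None,fx=6,fy=6,interpolation=cv2.INTER_CUBIC)
b=cv2.resize(s[125:185,270:370],None,fx=4,fy=4,interpolation=cv2.INTER_CUBIC)
b=cv2.copyMakeBorder(b,0,0,0,320,cv2.BORDER_CONSTANT)
cv2.imwrite('pics/crA.png',cv2.convertScaleAbs(np.vstack([a,b]),alpha=1.5))
c=cv2.resize(s[175:325,95:305],None,fx=3.8,fy=3.8,interpolation=cv2.INTER_CUBIC)
cv2.imwrite('pics/crC.png',cv2.convertScaleAbs(c,alpha=1.5))
"
```

```text
(no output)
```

View pics/crA.png

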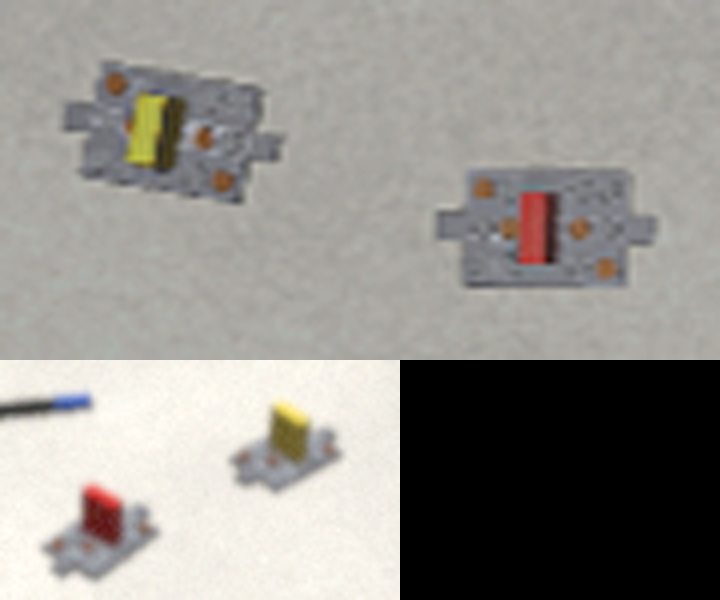

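View pics/crC.png

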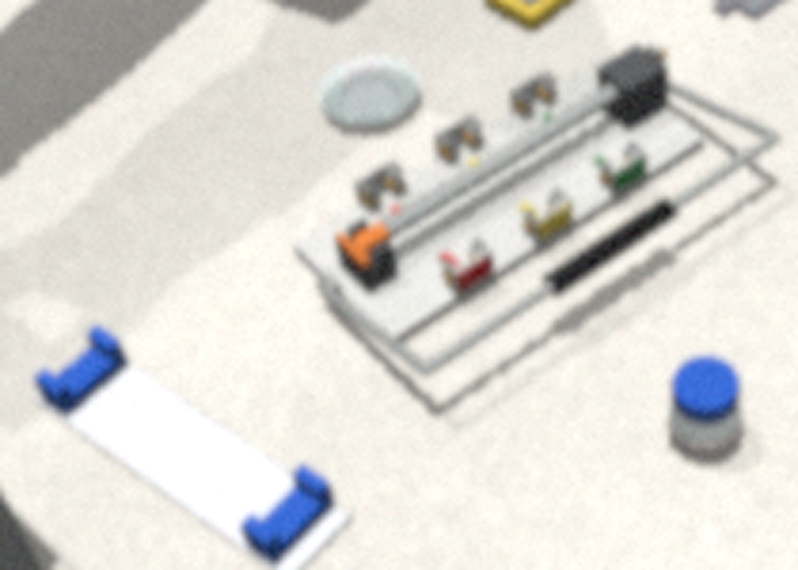

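Both plates lie flat, the yellow outlined at crop (102,60)-(243,204) and the red at (468,168)-(628,287). The scene view confirms the bar is in the lip and keeper, and that nothing blocks the way to the rest.

```bash
cat > m.py <<'E'
from h import *
c=ctrl.camera('top')
f=lambda P,k,o,z:np.array([ray(c,((x+.5)/k-.5+o[0],(y+.5)/k-.5+o[1]),z)[:2] for x,y in P])
def show(n,P):
    # corners tl,tr,br,bl in image
    ctr=P.mean(0);e=(P[1]+P[2]-P[0]-P[3])/2;g=(P[0]+P[1]-P[2]-P[3])/2
    print(n,ctr.round(4),'right-edge',np.linalg.norm(e).round(4),np.arctan2(e[1],e[0]).round(3),'up',np.linalg.norm(g).round(4),np.arctan2(g[1],g[0]).round(3))
show('carrier',f([(66,145),(485,187),(470,361),(48,315)],4.3,(255,188),.012))
show('rest',f([(630,75),(708,67),(757,408),(678,415)],4.3,(255,188),.006))
show('yel',f([(102,60),(264,88),(243,204),(82,178)],6,(120,215),.006))
show('red',f([(468,168),(630,170),(628,287),(462,287)],6,(120,215),.006))
for n,a,b in (('r',(342.2,238.7),(340.1,259.5)),('y',(318.4,236.1),(316.3,256.7)),('g',(294.5,233.5),(292.4,254.1))):
    A,B=ray(c,a,.012),ray(c,b,.012);print(n,A.round(4),B.round(4),((A+B)/2).round(4))
E
python3 m.py; python3 -c "
from h import *
s=ctrl.camera('scene')
g=lambda x,y,z:ray(s,((x+.5)/3.8-.5+95,(y+.5)/3.8-.5+175),z).round(4)[:2]
print('bar orange top',g(383,228,.048),'bar by keeper',g(612,95,.048))
c=ctrl.camera('top');t=lambda x,y,z:ray(c,((x+.5)/4.3-.5+255,(y+.5)/4.3-.5+188),z).round(4)[:2]
print('bar mid',t(118,236,.048),t(424,270,.048),'orange',t(466,273,.048),'grip',t(217,63,.055),t(373,75,.055))
"
```

```text
carrier [ 0.4935 -0.1214] right-edge 0.3031 -1.665 up 0.1236 -0.094
rest [ 0.5052 -0.4295] right-edge 0.0572 -1.466 up 0.2466 0.123
yel [0.5176 0.3997] right-edge 0.0847 -1.726 up 0.0609 -0.136
red [0.4705 0.2055] right-edge 0.0843 -1.567 up 0.0605 -0.009
r [ 0.5172 -0.2001  0.012 ] [ 0.4532 -0.1933  0.012 ] [ 0.4852 -0.1967  0.012 ]
y [ 0.5245 -0.1265  0.012 ] [ 0.4611 -0.1201  0.012 ] [ 0.4928 -0.1233  0.012 ]
g [ 0.5317 -0.0525  0.012 ] [ 0.4683 -0.0465  0.012 ] [ 0.5    -0.0495  0.012 ]
bar orange top [ 0.481  -0.2272] bar by keeper [ 0.5074 -0.0162]
bar mid [ 0.5028 -0.0138] [ 0.4813 -0.2277] orange [ 0.4795 -0.2571] grip [ 0.6244 -0.082 ] [ 0.6171 -0.1915]
```

```bash
python3 -c "
from h import *
im=cv2.imread('pics/top0.png');s=cv2.imread('pics/scene0.png')
a=cv2.resize(im[200:380,430:560],(390,540));b=cv2.resize(s[200:380,0:130],(390,540))
cv2.imwrite('pics/box.png',cv2.convertScaleAbs(np.hstack([a,b]),alpha=1.8))
"
```

```text
(no output)
```

View pics/box.png

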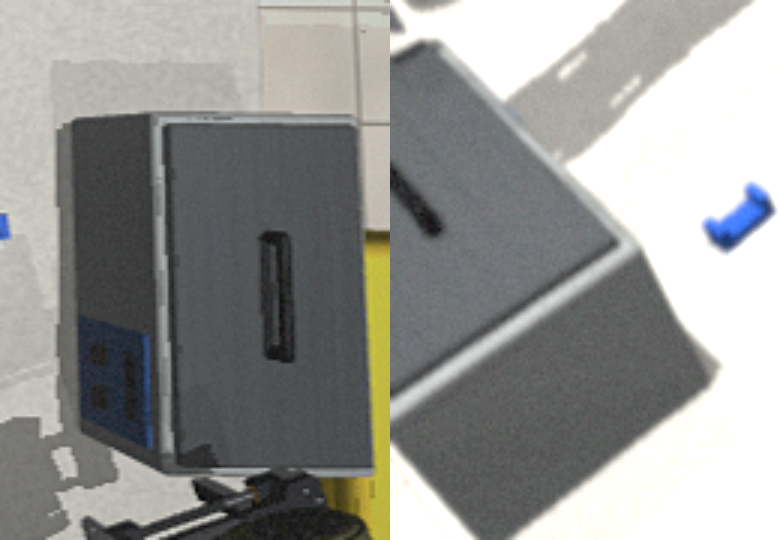

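The box beside the rest has its near bottom edge at top-view pixel (454,241), about 11 cm from the rest's centre line in y, so the gripper clears it. Next I move above the bar.

```bash
python3 -c "
from h import *
c=ctrl.camera('top');print(ray(c,(454,240.7),0),ray(c,(480,238.3),.17))"
python3 -m pendant '[[[0,4,0.5],0.1],[[0,4,0.5],0.1],[[0,4,0.5],0.1],[[0,4,0.5],0.1],[[3.1,2.1,0],0.075],[[3.1,2.1,0],0.075],[[3.1,2.1,0],0.075],[[3.1,2.1,0],0.075],[[3.1,2.1,0],0.075],[[3.1,2.1,0],0.075],[[3.1,2.1,0],0.075],[[3.1,2.1,0],0.075],[[3.1,2.1,0],0.075],[[3.1,2.0,0],0.07],[[0,0,0],0]]' 0.35 40
```

```text
[ 0.51490641 -0.55099609  0.        ] [ 0.51707198 -0.55521628  0.17      ]
time_s: 1.55
ee_pos: [0.4909, -0.1484, 0.2249]
eef_rot: [3.142, -0.001, 1.482]
force: [0.1, 0.2, -1.1]
grip_width: 0.033
grip_force: 0.0
```

```bash
python3 -m pendant '[[[-0.2,-0.4,-4],-0.008],[[0,0,-4],0],[[0,0,-4],0],[[0,0,-3],0],[[0,0,-2],0],[[0,0,-1.5],0],[[0,0,-1.4],0],[[0,0,0],0],[[0,0,0],0]]'
python3 -m pendant '[[[0,0,0],0],[[0,0,0],0],[[0,0,0],0],[[0,0,0],0],[[0,0,0],0],[[0,0,0],0],[[0,0,0],0]]' 0 40
```

```text
time_s: 2.3
ee_pos: [0.4852, -0.1556, 0.0264]
eef_rot: [-3.141, -0.0, 1.465]
force: [0.3, -0.9, 0.6]
grip_width: 0.0328
grip_force: 0.0
time_s: 2.88
ee_pos: [0.4861, -0.1557, 0.0273]
eef_rot: [3.14, 0.0, 1.466]
force: [-2.2, -0.9, 7.2]
grip_width: 0.013
grip_force: 40.0
```

```bash
python3 -m pendant '[[[0,0,0.3],0],[[0,0,0.3],0],[[0,0,0.3],0],[[0,0,0.3],0],[[0,0,0],0],[[0,0,0],0]]'; python3 -c "
from h import *
snap('scene','s1')
s=cv2.imread('pics/s1.png');c=cv2.resize(s[155:305,155:335],None,fx=4,fy=4,interpolation=cv2.INTER_CUBIC)
cv2.imwrite('pics/s1c.png',cv2.convertScaleAbs(c,alpha=1.5))"
```

```text
time_s: 3.38
ee_pos: [0.4856, -0.1555, 0.0385]
eef_rot: [3.142, 0.0, 1.466]
force: [0.6, -0.4, -2.6]
grip_width: 0.0135
grip_force: 40.0
```

View pics/s1c.png

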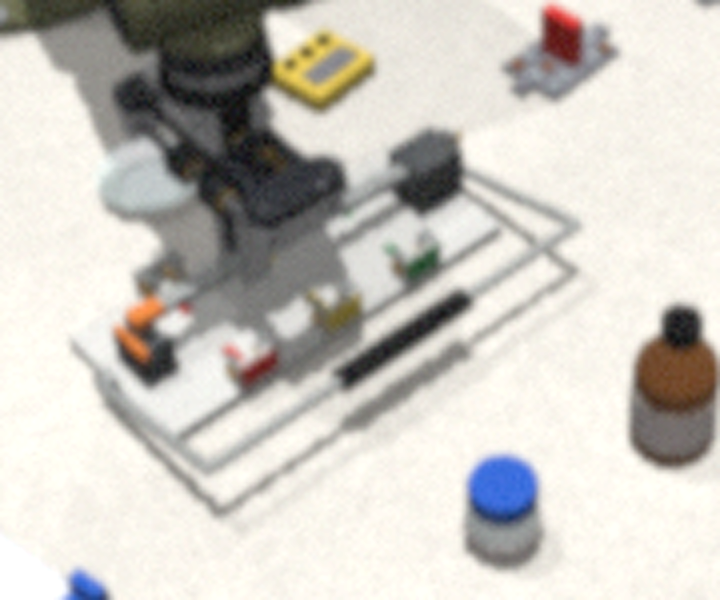

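The orange end at crop (145,310) is raised clear of the lip at (130,340). Next I draw the bar out and lift it.

```bash
python3 -m pendant '[[[-0.1,-1,0],0],[[-0.1,-1,0],0],[[-0.15,-1.5,0],0],[[-0.15,-1.5,0],0],[[-0.1,-1.2,0],0],[[0,0,0],0],[[0,0,0],0]]'
```

```text
time_s: 4.02
ee_pos: [0.4793, -0.2181, 0.0383]
eef_rot: [-3.141, -0.0, 1.464]
force: [0.5, 0.2, -0.4]
grip_width: 0.0134
grip_force: 40.0
```

```bash
python3 -m pendant '[[[0,0,2],0],[[0,0,3],0],[[0,0,3],0],[[-0.1,-1.8,2],-0.112],[[-0.1,-1.8,0],-0.112],[[-0.1,-1.8,0],-0.112],[[-0.1,-1.8,0],-0.112],[[-0.1,-1.8,0],-0.112],[[-0.1,-1.8,0],-0.112],[[-0.1,-1.8,0],-0.112],[[-0.1,-1.8,0],-0.112],[[-0.1,-1.8,0],-0.112],[[-0.1,-1.8,0],-0.112],[[-0.1,-1.8,0],-0.112],[[-0.1,-1.6,0],-0.112],[[0,0,0],0],[[0,0,0],0]]'; python3 -c "
from h import *
c=snap('top','t2');im=c['color'][:,:,::-1];b=cv2.resize(im[185:295,360:470],None,fx=5,fy=5,interpolation=cv2.INTER_CUBIC);cv2.imwrite('pics/t2c.png',cv2.convertScaleAbs(b,alpha=1.6))"
```

```text
time_s: 5.43
ee_pos: [0.4676, -0.4312, 0.138]
eef_rot: [-3.141, 0.0, 0.123]
force: [-0.2, -0.4, -0.9]
grip_width: 0.0134
grip_force: 40.0
```

View pics/t2c.png

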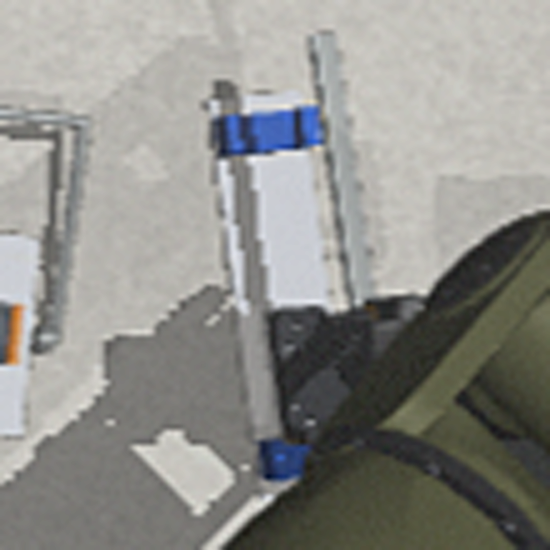

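The bar hangs above the rest with its plain end at crop (322,32), displaced to the right by parallax. I'll work out where that end is.

```bash
python3 -c "
from h import *
c=ctrl.camera('top')
r=np.array([.5052,-.4295]);a=.122;R=np.array([[np.cos(a),np.sin(a)],[-np.sin(a),np.cos(a)]])
for z in (.15,.159,.165):
  for p in ((322,33),(358,303)):
    q=ray(c,(360+(p[0]+.5)/5-.5,185+(p[1]+.5)/5-.5),z)[:2];print(z,q.round(4),'rest frame long,lat',(R@(q-r)).round(4))
"
```

```text
0.15 [ 0.6486 -0.4106] rest frame long,lat [0.1447 0.0013]
0.15 [ 0.4972 -0.4274] rest frame long,lat [-0.0077  0.003 ]
0.159 [ 0.6474 -0.4076] rest frame long,lat [0.1438 0.0044]
0.159 [ 0.497  -0.4243] rest frame long,lat [-0.0075  0.0061]
0.165 [ 0.6465 -0.4056] rest frame long,lat [0.1432 0.0065]
0.165 [ 0.4969 -0.4223] rest frame long,lat [-0.0073  0.0082]
```

```bash
python3 -m pendant '[[[-0.5,-0.35,-3],0],[[0,0,-3],0],[[0,0,-2.5],0],[[0,0,-2],0],[[0,0,-1],0],[[0,0,-0.5],0],[[0,0,-0.4],0],[[0,0,-0.2],0],[[0,0,0],0],[[0,0,0],0]]'
```

```text
time_s: 6.37
ee_pos: [0.463, -0.4353, 0.0134]
eef_rot: [3.14, -0.001, 0.122]
force: [0.0, 0.2, -0.3]
grip_width: 0.0134
grip_force: 40.0
```

```bash
python3 -m pendant '[[[0,0,-0.2],0],[[0,0,-0.15],0],[[0,0,0],0],[[0,0,0],0]]'; python3 -m pendant '[[[0,0,0],0],[[0,0,0],0],[[0,0,0],0],[[0,0,0],0],[[0,0,1],0],[[0,0,2],0],[[0,0,4],0],[[0,0,4],0],[[0,0,4],0],[[0,2,3],0],[[0,4,0],0],[[0,4,0],0],[[0,4,0],0],[[0,0,0],0]]' 0.35; python3 -c "
from h import *
c=snap('top','t3');im=c['color'][:,:,::-1];b=cv2.resize(im[185:295,360:470],None,fx=5,fy=5,interpolation=cv2.INTER_CUBIC);cv2.imwrite('pics/t3c.png',cv2.convertScaleAbs(b,alpha=1.6))"
```

```text
time_s: 6.7
ee_pos: [0.4626, -0.4351, 0.009]
eef_rot: [3.142, -0.0, 0.122]
force: [0.1, 0.2, -0.3]
grip_width: 0.0136
grip_force: 40.0
time_s: 7.87
ee_pos: [0.4627, -0.29, 0.1903]
eef_rot: [-3.141, -0.001, 0.125]
force: [-0.2, -0.5, 1.0]
grip_width: 0.0332
grip_force: 0.0
```

View pics/t3c.png

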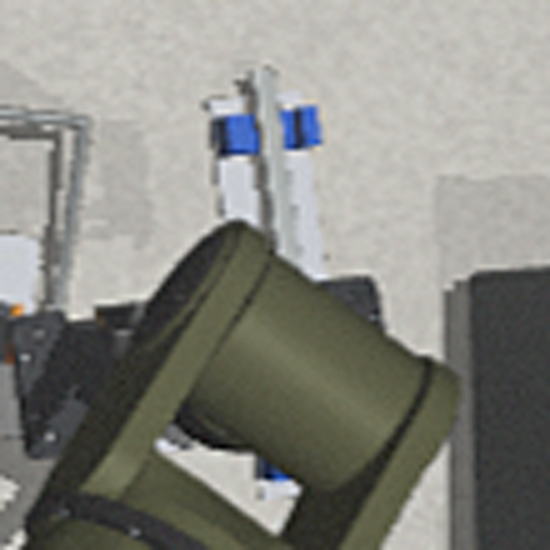

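The bar is down in the cradles, its plain end centred at crop (262,68). The plates come next.

```bash
python3 -c "
from h import *
c=ctrl.camera('top');s=ctrl.camera('scene')
for n,p,q in (('red',(533,228),(102,495)),('yel',(148,130),(291,412))):
  print(n,ray(c,(120+(p[0]+.5)/6-.5,215+(p[1]+.5)/6-.5),.051), ray(s,(270+(q[0]+.5)/4-.5,125+(q[1]-360+.5)/4-.5),.051))
"; python3 -m pendant '[[[0,4,0],0],[[0,4,0],0],[[0,4,0],0],[[0,4.1,0],0],[[0,4.1,0],0],[[0,4.1,0],-0.02],[[0,4.1,0],-0.02],[[0,4.1,0],-0.02],[[0,4.1,0],-0.02],[[0.2,4.1,0],-0.02],[[0.2,4.1,0],-0.02],[[0.2,4.1,0],0],[[0.2,1,-3],0],[[0,0,0],0]]' 0.5 50
```

```text
red [0.47042908 0.20610909 0.051     ] [0.46955205 0.20803955 0.051     ]
yel [0.51721117 0.3994113  0.051     ] [0.51657168 0.40312587 0.051     ]
time_s: 9.18
ee_pos: [0.4698, 0.2051, 0.155]
eef_rot: [3.14, 0.005, 0.004]
force: [-0.4, -1.3, -1.2]
grip_width: 0.0464
grip_force: 0.0
```

```bash
python3 -m pendant '[[[0,0.1,-4],0],[[0,0,-4],0],[[0,0,-3],0],[[0,0,-2],0],[[0,0,-1],0],[[0,0,-0.2],0],[[0,0,0],0],[[0,0,0],0]]'; python3 -m pendant '[[[0,0,0],0],[[0,0,0],0],[[0,0,0],0],[[0,0,0],0],[[0,0,0],0],[[0,0,0],0],[[0,0,0],0]]' 0
```

```text
time_s: 9.85
ee_pos: [0.4717, 0.2048, 0.0185]
eef_rot: [-3.141, -0.002, 0.001]
force: [0.3, -0.1, -0.8]
grip_width: 0.0467
grip_force: 0.0
time_s: 10.43
ee_pos: [0.4707, 0.2052, 0.0172]
eef_rot: [-3.141, -0.0, 0.002]
force: [-0.2, 1.5, 4.4]
grip_width: 0.0136
grip_force: 50.0
```

```bash
python3 -m pendant '[[[0,0,2],0],[[0,0,4],0],[[0,0,4],0],[[0.1,-3.1,0.3],0.113],[[0.1,-3.1,0],0.113],[[0.1,-3.1,0],0.113],[[0.1,-3.1,0],0.113],[[0.1,-3.1,0],0.113],[[0.1,-3.1,0],0.113],[[0.1,-3.1,0],0.113],[[0.1,-3.1,0],0.113],[[0.1,-3.1,0],0.113],[[0.1,-3.1,0],0.113],[[0.1,-3.1,0],0.113],[[0.1,-3.1,0],0.113],[[0.2,-2.9,0],0.114],[[0,0,0],0],[[0,0,0],0]]'; python3 -c "
from h import *
c=snap('top','t4');im=c['color'][:,:,::-1];b=cv2.resize(im[188:293,255:440],None,fx=4.3,fy=4.3,interpolation=cv2.INTER_CUBIC);s=snap('scene','s4')['color'][:,:,::-1]
cv2.imwrite('pics/t4c.png',cv2.convertScaleAbs(b,alpha=1.5))"
```

```text
time_s: 11.93
ee_pos: [0.4841, -0.197, 0.1194]
eef_rot: [-3.141, -0.0, 1.469]
force: [0.4, 0.5, -0.9]
grip_width: 0.0139
grip_force: 50.0
```

View pics/t4c.png

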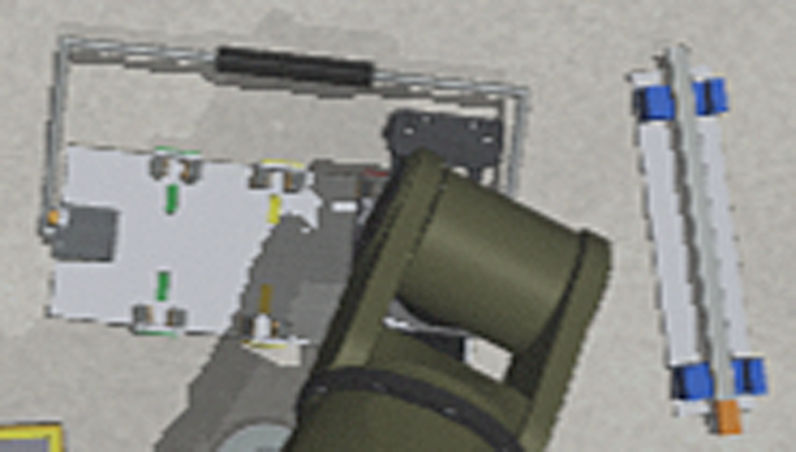

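The bar lies centred in both cradles. The wrist hides the red plate from above, so I'll lower by feel and check in the scene view.

```bash
python3 -m pendant '[[[0.15,0.1,-3],0.003],[[0,0,-2.5],0],[[0,0,-0.7],0],[[0,0,-0.5],0],[[0,0,0],0],[[0,0,0],0]]'; python3 -c "
from h import *
s=snap('scene','s5')['color'][:,:,::-1];b=cv2.resize(s[185:275,165:285],None,fx=6,fy=6,interpolation=cv2.INTER_CUBIC)
cv2.imwrite('pics/s5c.png',cv2.convertScaleAbs(b,alpha=1.5))"
```

```text
time_s: 12.53
ee_pos: [0.4867, -0.1949, 0.054]
eef_rot: [3.14, 0.0, 1.475]
force: [-0.1, -0.1, -0.7]
grip_width: 0.0139
grip_force: 50.0
```

View pics/s5c.png

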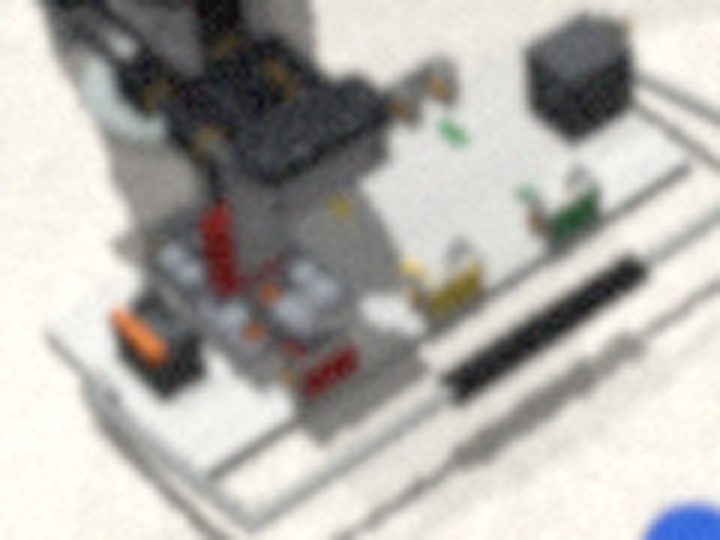

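The plate at crop (250,300) sits over the red bay, with its ear heading between the posts at (330,365). I'll lower it and watch the force.

```bash
python3 -m pendant '[[[-0.05,-0.07,-0.3],0],[[0,0,-0.3],0],[[0,0,-0.3],0],[[0,0,0],0]]';python3 -m pendant '[[[0,0,-0.3],0],[[0,0,-0.3],0],[[0,0,0],0]]'
```

```text
time_s: 12.92
ee_pos: [0.4854, -0.1957, 0.0435]
eef_rot: [-3.141, -0.0, 1.475]
force: [-0.0, 0.1, -1.2]
grip_width: 0.0138
grip_force: 50.0
time_s: 13.17
ee_pos: [0.4863, -0.1955, 0.0381]
eef_rot: [3.14, -0.0, 1.474]
force: [3.7, 3.0, -2.0]
grip_width: 0.0136
grip_force: 50.0
```

```bash
python3 -m pendant '[[[0,0,-0.2],0],[[0,0,-0.2],0],[[0,0,0],0]]';python3 -m pendant '[[[0,0,-0.3],0],[[0,0,-0.2],0],[[0,0,0],0],[[0,0,0],0]]'
```

```text
time_s: 13.42
ee_pos: [0.4862, -0.1955, 0.0342]
eef_rot: [3.14, -0.0, 1.475]
force: [3.8, 3.3, 0.1]
grip_width: 0.0138
grip_force: 50.0
time_s: 13.75
ee_pos: [0.4856, -0.1957, 0.0292]
eef_rot: [-3.142, -0.0, 1.475]
force: [-1.0, 4.0, 7.5]
grip_width: 0.0138
grip_force: 50.0
```

```bash
python3 -m pendant '[[[0,0,-0.1],0],[[0,0,-0.1],0],[[0,0,0],0]]';python3 -m pendant '[[[0,0,-0.1],0],[[0,0,-0.1],0],[[0,0,0],0],[[0,0,0],0]]'
```

```text
time_s: 14.0
ee_pos: [0.4857, -0.1957, 0.0291]
eef_rot: [3.141, 0.0, 1.475]
force: [-13.5, 9.3, 36.0]
grip_width: 0.0134
grip_force: 50.0
time_s: 14.33
ee_pos: [0.4857, -0.1958, 0.029]
eef_rot: [3.141, 0.0, 1.475]
force: [-25.7, 15.0, 63.7]
grip_width: 0.0136
grip_force: 50.0
```

```bash
python3 -m pendant '[[[0,0,0.2],0],[[0,0,0.1],0],[[0,0,0],0]]';python3 -m pendant '[[[0,0,0],0],[[0,0,0],0],[[0,0,0],0],[[0,0,0],0],[[0,0,2],0],[[0,0,4],0],[[0,0,4],0],[[0,4,2],0],[[0,4,0],0],[[0,4,0],0],[[0,4,0],0],[[0,4,0],0],[[0,4,0],0],[[0,4,0],0],[[0,0,0],0]]' 0.4;  python3 -c "
from h import *
c=snap('top','t6');im=c['color'][:,:,::-1];b=cv2.resize(im[188:293,255:440],None,fx=4.3,fy=4.3,interpolation=cv2.INTER_CUBIC)
cv2.imwrite('pics/t6c.png',cv2.convertScaleAbs(b,alpha=1.5))
hsv=cv2.cvtColor(np.ascontiguousarray(im),cv2.COLOR_BGR2HSV);m=cv2.inRange(hsv,(22,110,60),(33,255,255));k,l,s,ct=cv2.connectedComponentsWithStats(m)
print([(s[i].tolist(),ct[i].round(1)) for i in range(1,k) if s[i][4]>20])"
```

```text
time_s: 14.58
ee_pos: [0.4856, -0.1957, 0.0291]
eef_rot: [3.141, 0.0, 1.475]
force: [-6.2, 6.9, 20.1]
grip_width: 0.0136
grip_force: 50.0
time_s: 15.83
ee_pos: [0.485, 0.0868, 0.1465]
eef_rot: [-3.141, -0.001, 1.48]
force: [-0.9, -0.3, -0.0]
grip_width: 0.0377
grip_force: 0.0
[([141, 231, 7, 12, 56], array([144. , 236.3])), ([546, 280, 14, 108, 908], array([554.7, 339.9]))]
```

View pics/t6c.png

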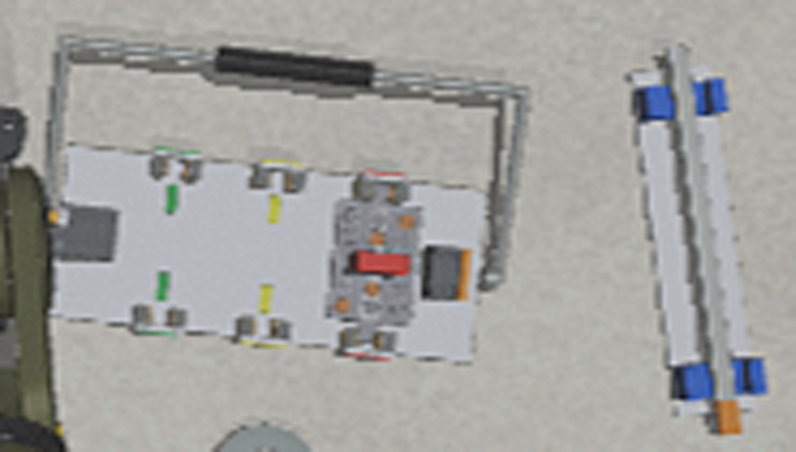

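The red plate is seated in its bay at crop (375,262), and the yellow plate has not moved. Next I pick up the yellow one.

```bash
python3 -m pendant '[[[0.25,2.4,0],0.117],[[0.25,2.4,0],0.117],[[0.25,2.4,0],0.117],[[0.25,2.4,0],0.117],[[0.25,2.4,0],0.117],[[0.25,2.4,0],0.117],[[0.25,2.4,0],0.117],[[0.25,2.4,0],0.117],[[0.25,2.4,0],0.117],[[0.25,2.4,0],0.117],[[0.25,2.4,0],0.117],[[0.25,2.4,0],0.117],[[0.25,2.5,0],0.112],[[0,0,0],0],[[0,0,0],0]]' 0.5; python3 -c "
from h import *
c=snap('top','t7');im=c['color'][:,:,::-1]
hsv=cv2.cvtColor(np.ascontiguousarray(im),cv2.COLOR_BGR2HSV);m=cv2.inRange(hsv,(22,110,60),(33,255,255));k,l,s,ct=cv2.connectedComponentsWithStats(m)
print([(s[i].tolist(),ct[i].round(1)) for i in range(1,k) if s[i][4]>5])"
```

```text
time_s: 17.13
ee_pos: [0.5184, 0.3941, 0.1457]
eef_rot: [-3.141, -0.001, 2.99]
force: [0.4, -0.5, 0.8]
grip_width: 0.0469
grip_force: 0.0
[([208, 111, 5, 5, 19], array([210.1, 112.9])), ([260, 111, 4, 5, 16], array([261.7, 113.2])), ([225, 120, 5, 5, 19], array([227.2, 122.1])), ([252, 120, 4, 5, 16], array([253.4, 122.2])), ([242, 129, 5, 6, 20], array([244.4, 131.6])), ([318, 234, 2, 6, 10], array([318.4, 236.1])), ([316, 254, 2, 7, 10], array([316.3, 256.7])), ([545, 280, 15, 108, 919], array([554.6, 339.8])), ([247, 287, 23, 20, 274], array([258. , 297.4]))]
```

```bash
python3 -m pendant '[[[-0.1,0.6,-4],0.006],[[0,0,-4],0],[[0,0,-2.5],0],[[0,0,-1.5],0],[[0,0,-0.6],0],[[0,0,-0.3],0],[[0,0,0],0],[[0,0,0],0]]'; python3 -m pendant '[[[0,0,0],0],[[0,0,0],0],[[0,0,0],0],[[0,0,0],0],[[0,0,0],0],[[0,0,0],0],[[0,0,0],0]]' 0
```

```text
time_s: 17.85
ee_pos: [0.5179, 0.4005, 0.019]
eef_rot: [3.14, 0.001, 2.996]
force: [-0.3, -0.2, 0.1]
grip_width: 0.0467
grip_force: 0.0
time_s: 18.43
ee_pos: [0.5171, 0.4007, 0.0178]
eef_rot: [3.141, 0.0, 2.997]
force: [0.7, 1.2, 1.1]
grip_width: 0.0139
grip_force: 50.0
```

```bash
python3 -m pendant '[[[0,0,2],0],[[0,0,4],0],[[0,0,4],0],[[-0.17,-3.7,0.2],-0.109],[[-0.17,-3.7,0],-0.109],[[-0.17,-3.7,0],-0.109],[[-0.17,-3.7,0],-0.109],[[-0.17,-3.7,0],-0.109],[[-0.17,-3.7,0],-0.109],[[-0.17,-3.7,0],-0.109],[[-0.17,-3.7,0],-0.109],[[-0.17,-3.7,0],-0.109],[[-0.17,-3.7,0],-0.109],[[-0.17,-3.7,0],-0.109],[[-0.17,-3.7,0],-0.109],[[-0.17,-3.8,0],-0.109],[[-0.2,-4.0,0],-0.106],[[0,0,0],0],[[0,0,0],0]]'
```

```text
time_s: 20.02
ee_pos: [0.4926, -0.123, 0.1194]
eef_rot: [-3.141, -0.0, 1.471]
force: [-0.3, 1.3, -1.4]
grip_width: 0.014
grip_force: 50.0
```

```bash
python3 -m pendant '[[[0,0.1,-3],0.003],[[0,0,-2.5],0],[[0,0,-0.7],0],[[0,0,-0.5],0],[[0,0,0],0],[[0,0,0],0]]'; python3 -m pendant '[[[0,0,-0.3],0],[[0,0,-0.3],0],[[0,0,-0.3],0],[[0,0,0],0]]'
```

```text
time_s: 20.52
ee_pos: [0.4936, -0.1202, 0.0536]
eef_rot: [3.14, 0.0, 1.478]
force: [1.1, 0.3, 0.0]
grip_width: 0.0138
grip_force: 50.0
time_s: 20.85
ee_pos: [0.4936, -0.1211, 0.0441]
eef_rot: [3.14, 0.001, 1.477]
force: [1.7, -4.7, -1.3]
grip_width: 0.0137
grip_force: 50.0
```

```bash
python3 -m pendant '[[[-0.04,-0.08,0],-0.003],[[0,0,-0.3],0],[[0,0,-0.3],0],[[0,0,0],0]]'; python3 -m pendant '[[[0,0,-0.3],0],[[0,0,-0.3],0],[[0,0,0],0],[[0,0,0],0]]'; python3 -m pendant '[[[0,0,-0.25],0],[[0,0,-0.1],0],[[0,0,0],0],[[0,0,0],0]]'
```

```text
time_s: 21.18
ee_pos: [0.4935, -0.1219, 0.0381]
eef_rot: [3.139, 0.001, 1.474]
force: [4.4, -5.6, -1.3]
grip_width: 0.0139
grip_force: 50.0
time_s: 21.52
ee_pos: [0.492, -0.1216, 0.031]
eef_rot: [-3.14, 0.0, 1.474]
force: [-0.9, -6.7, -6.4]
grip_width: 0.0137
grip_force: 50.0
time_s: 21.85
ee_pos: [0.4923, -0.1215, 0.0297]
eef_rot: [-3.141, 0.0, 1.474]
force: [-14.5, -1.8, 26.4]
grip_width: 0.0134
grip_force: 50.0
```

```bash
python3 -m pendant '[[[0,0,-0.1],0],[[0,0,-0.1],0],[[0,0,0],0],[[0,0,0],0]]'; python3 -m pendant '[[[0,0,0.2],0],[[0,0,0.1],0],[[0,0,0],0]]';python3 -m pendant '[[[0,0,0],0],[[0,0,0],0],[[0,0,0],0],[[0,0,0],0],[[0,0,2],0],[[0,0,4],0],[[0,0,4],0],[[0,4,2],0],[[0,4,0],0],[[0,4,0],0],[[0,4,0],0],[[0,4,0],0],[[0,4,0],0],[[0,0,0],0]]' 0.4;  python3 -c "
from h import *
c=snap('top','t8');im=c['color'][:,:,::-1];s=snap('scene','s8')['color'][:,:,::-1]
f=lambda x:cv2.resize(x,(800,300),interpolation=cv2.INTER_CUBIC)
b=np.vstack([f(im[205:280,250:450]),f(s[175:265,150:390])])
cv2.imwrite('pics/t8c.png',cv2.convertScaleAbs(b,alpha=1.5))
"
```

```text
time_s: 22.18
ee_pos: [0.4923, -0.1215, 0.0296]
eef_rot: [-3.141, 0.001, 1.474]
force: [-27.5, 2.3, 57.3]
grip_width: 0.014
grip_force: 50.0
time_s: 22.43
ee_pos: [0.4924, -0.1214, 0.0297]
eef_rot: [-3.141, 0.0, 1.474]
force: [-7.6, -2.5, 14.3]
grip_width: 0.0137
grip_force: 50.0
time_s: 23.6
ee_pos: [0.492, 0.1215, 0.1476]
eef_rot: [-3.141, -0.001, 1.479]
force: [-0.1, -0.7, -0.7]
grip_width: 0.0372
grip_force: 0.0
```

View pics/t8c.png

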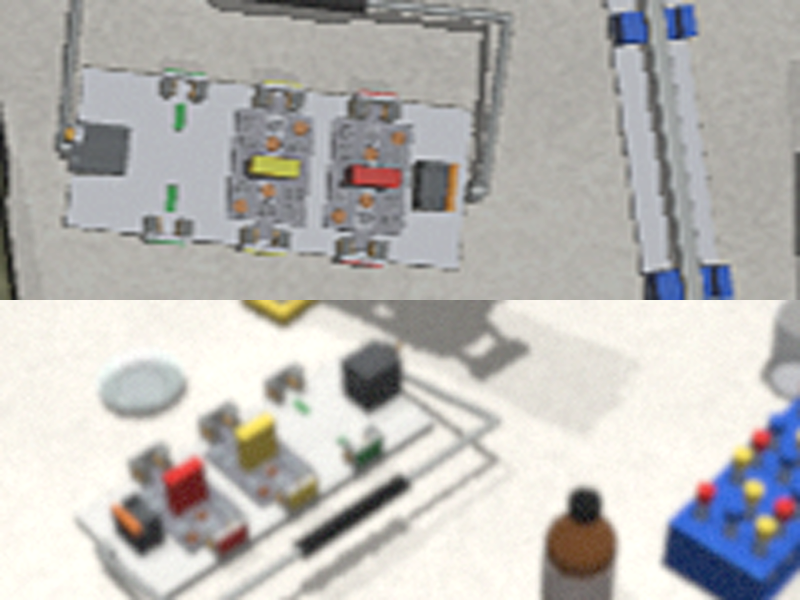

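Both plates sit flat in their bays. I'll check that no green plate was hidden and work out where the handle is.

```bash
python3 -c "
from h import *
for n in ('t7','t8','s8','s4'):
  im=cv2.imread(f'pics/{n}.png');hsv=cv2.cvtColor(im,cv2.COLOR_BGR2HSV);m=cv2.inRange(hsv,(45,110,50),(85,255,255));k,l,s,ct=cv2.connectedComponentsWithStats(m)
  print(n,[(s[i][2:].tolist(),ct[i].round(0).tolist()) for i in range(1,k) if s[i][4]>8])
c=ctrl.camera('top');print(ray(c,(293,151),.1)[:2],ray(c,(338,161),.06)[:2])
"; python3 -m pendant '[[[1.63,-3.2,0],0],[[1.63,-3.2,0],0],[[1.63,-3.2,0],0],[[1.63,-3.2,0],0],[[1.63,-3.2,0],0],[[1.63,-3.2,0],0],[[1.63,-3.2,0],0],[[1.63,-3.2,0],-0.005],[[0,0,0],0],[[0,0,0],0]]' 0.4 25
```

```text
t7 [([2, 6, 10], [294.0, 234.0]), ([2, 6, 9], [292.0, 254.0])]
t8 [([2, 6, 10], [294.0, 234.0]), ([2, 6, 9], [292.0, 254.0])]
s8 []
s4 []
[ 0.77103321 -0.0427884 ] [ 0.75088618 -0.18108174]
time_s: 24.58
ee_pos: [0.6224, -0.1431, 0.1468]
eef_rot: [-3.14, -0.0, 1.464]
force: [-0.4, 1.1, -1.3]
grip_width: 0.0374
grip_force: 0.0
```

There is no green plate, so two are present and both are seated. Now I grip the handle.

```bash
python3 -m pendant '[[[0,0.5,-3],0.01],[[0,0,-3],0],[[0,0,-2],0],[[0,0,-1.5],0],[[0,0,-1],0],[[0,0,-0.4],0],[[0,0,0],0],[[0,0,0],0]]'; python3 -m pendant '[[[0,0,0],0],[[0,0,0],0],[[0,0,0],0],[[0,0,0],0],[[0,0,0],0],[[0,0,0],0]]' 0
```

```text
time_s: 25.25
ee_pos: [0.6233, -0.1351, 0.0397]
eef_rot: [3.14, 0.0, 1.479]
force: [-0.3, 0.3, 0.2]
grip_width: 0.0379
grip_force: 0.0
time_s: 25.75
ee_pos: [0.6221, -0.1349, 0.0392]
eef_rot: [-3.139, -0.0, 1.479]
force: [-10.2, 0.6, 7.2]
grip_width: 0.0174
grip_force: 25.0
```

```bash
python3 -c "
import numpy as np
a=np.linspace(.25,1.59,15);d=13.5*np.diff(np.c_[np.cos(a),np.sin(a)],axis=0)
print(np.c_[d[:,0]*.995,-d[:,0]*.097,d[:,1]].round(2).tolist())"
```

```text
[[-0.38, 0.04, 1.23], [-0.49, 0.05, 1.19], [-0.6, 0.06, 1.14], [-0.71, 0.07, 1.08], [-0.81, 0.08, 1.0], [-0.9, 0.09, 0.92], [-0.98, 0.1, 0.83], [-1.06, 0.1, 0.73], [-1.12, 0.11, 0.63], [-1.18, 0.11, 0.52], [-1.22, 0.12, 0.4], [-1.25, 0.12, 0.28], [-1.28, 0.12, 0.16], [-1.28, 0.13, 0.04]]
```

```bash
python3 -m pendant '[[[-0.4,0.04,1.2],0],[[-0.5,0.05,1.2],0],[[-0.6,0.06,1.15],0],[[-0.7,0.07,1.1],0],[[-0.8,0.08,1.0],0],[[-0.9,0.1,0.9],0],[[-1.0,0.1,0.8],0],[[0,0,0],0]]'; python3 -m pendant '[[[-1.05,0.1,0.75],0],[[-1.1,0.1,0.65],0],[[-1.2,0.1,0.5],0],[[0,0,0],0]]'
```

```text
time_s: 26.42
ee_pos: [0.5758, -0.1304, 0.1166]
eef_rot: [3.132, 0.001, 1.479]
force: [9.8, 0.5, 9.7]
grip_width: 0.0178
grip_force: 25.0
time_s: 26.75
ee_pos: [0.5415, -0.127, 0.1349]
eef_rot: [3.134, 0.001, 1.479]
force: [6.1, 3.1, 10.6]
grip_width: 0.0168
grip_force: 25.0
```

```bash
python3 -m pendant '[[[-1.2,0.1,0.45],0],[[-1.25,0.1,0.3],0],[[0,0,0],0]]'; python3 -m pendant '[[[-1.25,0.1,0.2],0],[[-1.1,0.1,0.05],0],[[0,0,0],0],[[0,0,0],0]]'
```

```text
time_s: 27.0
ee_pos: [0.5163, -0.1247, 0.1416]
eef_rot: [3.136, 0.0, 1.479]
force: [1.4, 5.5, 12.2]
grip_width: 0.0176
grip_force: 25.0
time_s: 27.33
ee_pos: [0.493, -0.1227, 0.1429]
eef_rot: [3.138, -0.0, 1.479]
force: [1.3, 4.9, 9.7]
grip_width: 0.0173
grip_force: 25.0
```

```bash
python3 -m pendant '[[[-0.3,0.03,0],0],[[-0.2,0.02,0],0],[[0,0,0],0],[[0,0,0],0]]'
```

```text
time_s: 27.67
ee_pos: [0.4914, -0.1226, 0.1431]
eef_rot: [3.13, 0.0, 1.479]
force: [26.6, 3.1, -5.9]
grip_width: 0.0173
grip_force: 25.0
```

```bash
python3 -m pendant '[[[0.25,0,0],0],[[0.1,0,0],0],[[0,0,0],0]]'; python3 -m pendant '[[[0,0,0],0],[[0,0,0],0],[[0,0,0],0],[[0,0,0],0],[[0,0,1],0],[[0,0,3],0],[[0,0,3.5],0],[[-1,2,3],0],[[-1,3.5,0],0],[[-1,3.5,0],0],[[-1,3.5,0],0],[[-1,3.5,0],0],[[-1,3.5,0],0],[[0,3.5,0],0],[[0,0,0],0],[[0,0,0],0],[[0,0,0],0]]' 0.4;  python3 -c "
from h import *
c=snap('top','t9');im=c['color'][:,:,::-1];s=snap('scene','s9')['color'][:,:,::-1]
f=lambda x:cv2.resize(x,(800,300),interpolation=cv2.INTER_CUBIC)
b=np.vstack([f(im[205:280,250:450]),f(s[175:300,95:345])])
cv2.imwrite('pics/t9c.png',cv2.convertScaleAbs(b,alpha=1.5))
"
```

```text
time_s: 27.92
ee_pos: [0.4921, -0.1226, 0.1429]
eef_rot: [3.138, 0.001, 1.479]
force: [0.3, 1.7, 10.6]
grip_width: 0.0173
grip_force: 25.0
time_s: 29.33
ee_pos: [0.431, 0.1072, 0.2466]
eef_rot: [3.141, 0.0, 1.479]
force: [1.3, -0.3, 0.9]
grip_width: 0.0375
grip_force: 0.0
```

View pics/t9c.png

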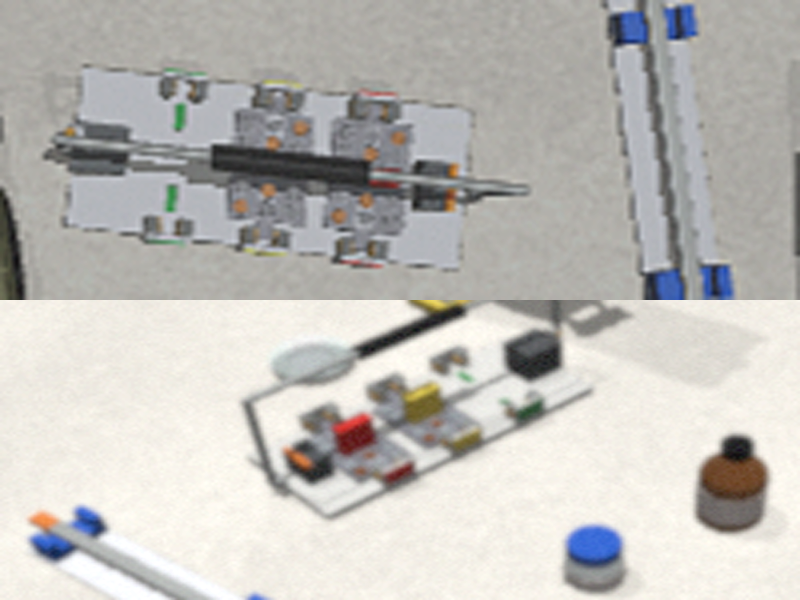

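The handle stands upright and stayed there after release, with its grip at top crop (290,163). Both plates are seated, the bar is in its cradles, the bottle and jar are standing, and the arm is clear.

```bash
python3 -c "
from station import ctrl
print(ctrl.hand_in())"
```

```text
the job is handed in; nothing more can be done
None
```

I handed the job in at about 29 s, and the last pictures showed the bar in its rest, the red and yellow plates seated (no green plate was present), the handle upright, and the bottle and jar standing; no verdict came back.

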